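Tuck the cable-channel cover under the lap and hold it down

TASK

Swing the red latch lever of the blue hardware case fully clear of the lid, open the lid until it stands upright and leave it open, and take out the aluminium cover plate by its black rib. On the open half of the desk's cable channel, slide the plate's orange-banded front edge in under the white lapping flap, square and between the side rims, until the orange band is hidden, without lifting the flap. Finish still holding the plate by its rib and pressing it down flat on the channel with a light steady push of about 10 N (never above 50 N), leaving the bottle, mug and screwdriver where they are.

Things in the scene. Friction and masses are not known exactly. Their poses are not given: they have to be found in the camera images.
- case: Blue open-topped hardware case, fixed to the desk, 190 x 210 x 45 mm (x, y, z), walls and floor 5 mm thick. Origin: centre of its underside; x points from its front (latch side, towards the robot) to its hinge side, z up. Its inner floor is 5 mm above the desk. A black bracket, 34 mm wide in y and 47 mm high, carries the latch and stands out 38 mm from the front wall.
- latch (a joint): Angle of the red latch lever about the vertical axis at latch_pivot: 0 = it points along case +x, over the lid's front edge, and bars the lid; it grows as the lever swings towards case +y (counter-clockwise from above), stop at 1.8. It clears the lid from about 1.3 rad. Starts at 0 to 0.3, turns with light friction and stays where it is left.
- latch_pivot (a point): Pivot of the latch lever, in the lever's mid-height, 22 mm in front of the case's front wall and 45 mm to case +y, 56 mm above the desk. The lever is a red bar 50 mm long from the pivot, 14 mm wide, 6 mm thick (top at 59 mm); the dark pivot cap has a radius of 9 mm.
- latch_peg (a point): Middle of the upright round red peg on the latch lever: 12 mm across, 28 mm tall, from 59 to 87 mm above the desk, 40 mm from the pivot. It moves with the lever.
- lid (a joint): Opening angle of the case's clear, blue-edged lid: 0 shut, pi/2 upright, stop at 1.9. A stiff hinge: it stays where it is left and needs about 2 N at the handle. It cannot open while the latch bars it.
- lid_hinge (a point): Middle of the lid's hinge line, which runs along case y on the top of the far (+x) wall, 45 mm above the desk. The lid is 190 mm long from the hinge to its front edge, 210 mm wide, 6 mm thick; its underside lies in the hinge plane.
- lid_handle (a point): Middle of the lid's black handle: a round bar along case y, 14 mm thick, 36 mm long with flat ends, on a central stem; 34 mm above the lid's underside, 165 mm from the hinge, 40 mm to case -y. Pinched by its ends (along y) it pivots as the lid swings. It is on the lid's upper face, so with the lid upright it lies beyond the lid (case +x), whose edge is then 235 mm above the desk.
- cover: The loose aluminium cover plate lying flat in the case: 120 x 70 x 4 mm (x, y, z), about 0.12 kg. Origin: centre of its underside; x points to its front edge, whose top carries an orange band 22 mm wide; z up.
- cover_rib (a point): Middle of the plate's black grip rib: 12 mm thick in the plate's x, 40 mm long in y, from 4 to 26 mm above the plate's underside, centred 20 mm behind the plate's origin. Pinch it from above, fingers closing along the plate's x.
- cover_front (a point): Middle of the plate's front edge, at its underside, 60 mm ahead of the plate's origin.
- channel: Grey cable channel, fixed to the desk, 280 x 100 mm. Origin: centre of its underside; x runs along it, from its open half (towards the robot) to its covered half; z up. The plate lies on two flat ledges 20 mm above the desk, between side rims 3 mm high and 86 mm apart, with a dark groove between the ledges.
- lap_edge (a point): Middle of the lower front edge of the white flap at rest: 20 mm ahead of the channel's origin, 27 mm above the desk, that is 7 mm above the ledges (the plate is 4 mm thick, so it slides in with 3 mm to spare). The flap is 84 mm wide, 3 mm thick, and extends 100 mm from this edge in channel +x, nearly to its hinge. A stop block 36 mm behind the edge limits how far the plate goes in.
- flap (a joint): Lift angle of the white flap about its far edge: 0 lying flat, grows as its front edge is lifted; a weak spring holds it down. 0.1 rad means the edge is 10 mm up.
- lotion: Bystander: white bottle with blue cap, 48 mm across, 120 mm tall; origin at the centre of its foot.
- mug: Bystander: blue mug, 80 mm across, 90 mm tall; origin at the centre of its foot.
- driver: Bystander: screwdriver lying on the desk along its x; origin at its underside.

How it is judged:
By the outcome, as a careful person would: the job done as asked, in the order asked, and still so for the second after the job is handed in, while the arm keeps its last pose, push and grip.
It also fails if it takes over 64 s, if anything falls off the work surface, if the arm or the gripper's body presses on something with over 40 N, if the wrist force passes 120 N, or if a joint passes its speed limit or range.

ROBOT

A 6-joint arm with a two-finger parallel gripper is mounted at the origin on the work surface. World frame = base frame: x ahead of the robot, y to its left, z up, the work surface at z = 0. Lengths are in m, angles in rad, forces in N, time in s.
With the tool pointing down it reaches from about 0.225 to 0.875 m from the base axis. Payload 3.4 kg.
Tool frame: the origin (TCP) lies at the very end of the fingers, on their centre line; the grasp point (between the pads) lies 19 mm behind it (manip.grasp_offset is the distance from the TCP to the grasp point, in m); x points along the fingers, y is the direction in which the jaws open and shut, and the axes are right-handed (so a half turn about x gives the same grasp; the last joint's range is limited). The gripper opens to 85 mm and grips with 20 to 120 N. Pads are 22 mm wide; open, the fingers measure 114 mm over their backs; the gripper's body (76 mm by 85 mm) begins 54 mm behind the grasp point. The pads swing forward as they close: fully open they stand 13 mm farther back than shut.
Start: joints at [0.982, 0.276, 1.505, -0, 1.361, -0.121], TCP at [0.259, 0.513, 0.231] pointing down, gripper open.
Joint ranges: [-2.89, 2.89], [-0.75, 2.08], [0.22, 2.7], [-1.18, 4.32], [0.11, 2.71], [-2.7, 2.7]. Speed limits (rad/s): [2.57, 2.57, 3.14, 3.14, 3.14, 3.14].

INTERFACE

Orientations are given as a unit quaternion [w, x, y, z].
In Python, from rig import manip gives the robot as it stands.
- The arm moves only by the tool step_arm, never from a script. Its argument "increments" is a list of rows, each an object with "grip": the opening, from 0 (shut) to 1 (fully open); "delta_pos": the shift along the world's x, y, z in m, a list of three; "twist": the turn about the world's z in degrees. A call has 1 to 10 rows; each row shifts and turns the commanded pose from where the row before left it; what a row does not reach is not made up. A row lasts 1/12 s, in which the tool goes at most 41.7 mm and 7.16 degrees, less where a joint would pass 70% of its speed; a pose out of reach is approached as far as the arm can. A call with a gripper value outside its range is refused whole. The fingers move at their own pace and stop on an object; "force" is the grip in N (left out, the last holds). Time passes only in rows, so rows that do not move let the fingers close. It gives the time, the measured TCP pose, the force and the opening at its end, in the units of the state.
- manip.get_state(): the state, without advancing time (a new reading comes with each control period).
- manip.get_image(name): name is "scene" or "top" or "wrist"; returns a dict with "img" (384x512x3 uint8, red, green, blue), "fx", "fy", "cx", "cy" (pixels), "rvec" (rotation vector, rad) and "tvec" (3), from world to camera coordinates, as OpenCV has them; the wrist camera has in their place "mount" (4x4, takes a point from camera to tool coordinates, whose origin is the TCP and whose axes are the tool frame's). Camera axes: x right, y down, z forward; pixel columns grow to the right and rows downward; lengths in m; the calibration is good to about 2 mm. A picture is of the moment at which its call begins: read the wrist's pose just before it. There is no depth.
- manip.sign_off(): hands the job in, once; it reports no verdict.
The state is a dict: "clock": time; "qpos": joint angles; "qd": joint speeds; "effort": joint torques, N m; "position": TCP position; "ee_rot": TCP orientation; "contact_force": force on the tool from outside, world axes, zero at the start; "moment": the same for the moment, N m; "width": finger opening in m.
Only numpy, scipy, OpenCV 4.12 (cv2) and the standard library are available. Lean on these libraries where they do the work, as an engineer would, in place of code of your own. Each camera call takes 0.05 s, during which the arm holds its last target. There are 200 camera calls.

## Working session

There is one attempt and no reset: what is moved stays moved. The work goes in short steps, Python scripts to look and compute and a tool call to move; the robot and the scene stay as the last step left them, time stands still between calls to the robot, and variables do not carry over. Pictures are saved under pics/ and viewed, about 8 in all and at most 12, crops included, and the job is handed in when it is done.

Besides the shell and the picture viewer there is one more tool, called by a JSON object that holds its "api" and its "payload". step_arm: Moves the arm, as the interface text tells. Its arguments: {"type":"object","properties":{"increments":{"type":"array"},"force":{"type":"number"}},"required":["increments"]}

```bash
mkdir -p pics; ls
cat > h.py <<'E'
import cv2, numpy as np
from rig import manip
from scipy.spatial.transform import Rotation as R
def cam(name):
    s=manip.get_state(); d=manip.get_image(name)
    K=np.array([[d['fx'],0,d['cx']],[0,d['fy'],d['cy']],[0,0,1.]])
    if 'rvec' in d:
        Rm=cv2.Rodrigues(np.array(d['rvec'],float))[0]; t=np.array(d['tvec'],float).ravel()
    else:
        q=s['ee_rot']; T=np.eye(4); T[:3,:3]=R.from_quat([q[1],q[2],q[3],q[0]]).as_matrix(); T[:3,3]=s['position']
        M=np.linalg.inv(T@np.array(d['mount'])); Rm=M[:3,:3]; t=M[:3,3]
    return dict(img=d['img'],K=K,R=Rm,t=t)
def save(c,fn,scale=1.5,crop=None):
    im=c['img'][...,::-1]
    if crop: x0,y0,x1,y1=crop; im=im[y0:y1,x0:x1]
    cv2.imwrite('pics/'+fn,cv2.resize(im,None,fx=scale,fy=scale,interpolation=cv2.INTER_CUBIC))
    np.savez('pics/'+fn[:-4]+'.npz',**c)
def load(fn): return dict(np.load('pics/'+fn+'.npz'))
def ray(c,u,v,z):
    d=c['R'].T@np.linalg.solve(c['K'],[u,v,1.]); o=-c['R'].T@c['t']
    return o+d*(z-o[2])/d[2]
def proj(c,p):
    q=c['R']@np.array(p,float)+c['t']; q=c['K']@q; return q[:2]/q[2]
E
python3 - <<'E'
from h import *
c=cam('top'); save(c,'top0.png',1.5)
print(-c['R'].T@c['t'])
c=cam('scene'); save(c,'scene0.png',1.5)
print(-c['R'].T@c['t'])
s=manip.get_state(); print(s)
E
```

```text
pics
[ 0.49302476 -0.10034381  1.4262798 ]
[ 1.14777925 -0.67168093  1.19965739]
{'clock': 0.1, 'qpos': array([ 9.82021516e-01,  2.76535032e-01,  1.50600427e+00,  2.85450882e-05,
        1.36073328e+00, -1.20956267e-01]), 'qd': array([-0.00018483, -0.00143113, -0.00211242,  0.00020401,  0.00030092,
       -0.00100816]), 'effort': array([ 1.21928872e-03, -4.17701054e+01, -2.46404707e+01,  1.05625356e-04,
        5.74580685e-03, -2.47879541e-05]), 'position': array([0.25899558, 0.51283037, 0.23052526]), 'ee_rot': array([ 0.6876343 ,  0.16334318,  0.68806555, -0.1644502 ]), 'contact_force': array([0.11483005, 0.12826295, 1.18589456]), 'moment': array([ 0.01506674, -0.00125737, -0.00473262]), 'width': 0.08529612345568222}
```

View pics/top0.png

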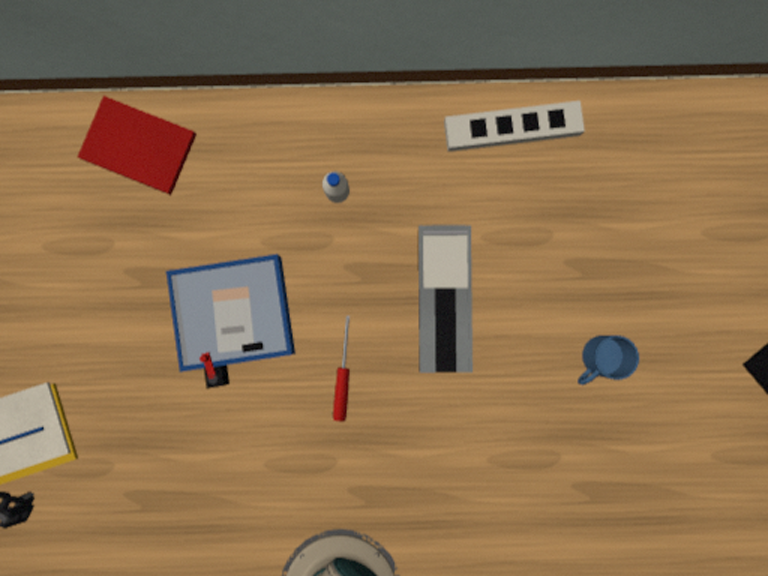

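View pics/scene0.png

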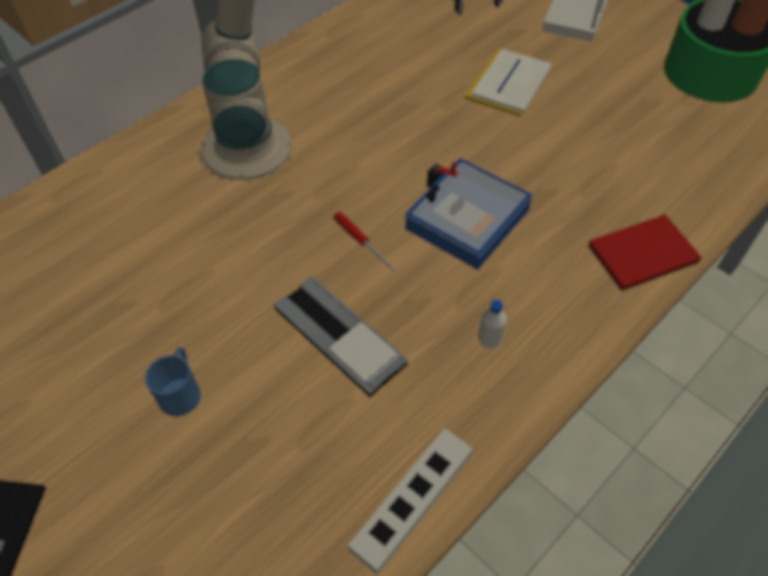

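The top view shows the case with lid corners at display px (181,370), (167,270), (279,256) and (293,353). The peg is near (205,357), the lid handle at (253,347) and the plate rib at (233,330). The channel corners are (419,227), (471,227), (472,372) and (419,372). The scene view agrees: the screwdriver lies between the case and the channel, with the bottle beyond.

Run:
```python
from h import *
c=load('top0')
P=lambda u,v,z: ray(c,u/1.5,v/1.5,z)
hsv=cv2.cvtColor(c['img'],cv2.COLOR_RGB2HSV); 
m=((hsv[...,0]>100)&(hsv[...,0]<125)&(hsv[...,1]>130)&(hsv[...,2]>60)).astype(np.uint8)
m[:, 210:]=0; m[:160]=0
cs=max(cv2.findContours(m,cv2.RETR_EXTERNAL,cv2.CHAIN_APPROX_NONE)[0],key=cv2.contourArea)
r=cv2.minAreaRect(cs); b=cv2.boxPoints(r); print('case box',b)
w=np.array([ray(c,*p,0.051) for p in b]); print(w, np.linalg.norm(np.diff(w,axis=0),axis=1))
for z in [0.051]: print('case hand', *[P(*p,z).round(4) for p in [(181,370),(167,270),(279,256),(293,353)]])
print('peg',P(205,357,.087),'handle',P(253,347,.086),'rib',P(233,330,.031),'bandfar',P(231,289,.009))
print('chan',*[P(*p,.023).round(4) for p in [(419,372),(419,227),(471,227),(472,372)]])
print('bottle',P(333,180,.12),'driver',P(348,318,.01),P(340,420,.01),'mug',P(610,357,.09))
print('flap front',P(422,289,.03),P(468,289,.03), 'far', P(422,235,.03))
```

```text
case box [[110.080284 180.97081 ]
 [185.03114  169.53764 ]
 [195.19846  236.19008 ]
 [120.247604 247.62325 ]]
[[0.61073498 0.31111099 0.051     ]
 [0.63864238 0.10043917 0.051     ]
 [0.4516675  0.07427882 0.051     ]
 [0.42413154 0.28328297 0.051     ]] [0.21251221 0.18879611 0.21081025]
case hand [0.4268 0.2821 0.051 ] [0.6134 0.3076 0.051 ] [0.6354 0.0978 0.051 ] [0.454  0.0739 0.051 ]
peg [0.45102419 0.22857008 0.087     ] handle [0.46729774 0.14174191 0.086     ] rib [0.49898691 0.18913778 0.031     ] bandfar [0.57789519 0.19691875 0.009     ]
chan [ 0.4127 -0.1604  0.023 ] [ 0.6885 -0.1667  0.023 ] [ 0.6865 -0.266   0.023 ] [ 0.4107 -0.2605  0.023 ]
bottle [ 0.76271272 -0.01034526  0.12      ] driver [ 0.51761561 -0.02723882  0.01      ] [ 0.32416185 -0.00869287  0.01      ] mug [ 0.43658483 -0.50187293  0.09      ]
flap front [ 0.56930587 -0.16931852  0.03      ] [ 0.56754224 -0.25635604  0.03      ] far [ 0.67211825 -0.17169493  0.03      ]
```

{"api": "step_arm", "payload": {"increments": [{"grip": 1, "delta_pos": [0.018, -0.03, 0], "twist": -7}, {"grip": 1, "delta_pos": [0.018, -0.03, 0], "twist": -7}, {"grip": 1, "delta_pos": [0.018, -0.03, 0], "twist": -7}, {"grip": 1, "delta_pos": [0.018, -0.03, 0], "twist": -7}, {"grip": 1, "delta_pos": [0.018, -0.03, 0], "twist": -7}, {"grip": 1, "delta_pos": [0.018, -0.03, 0], "twist": -7}, {"grip": 1, "delta_pos": [0.018, -0.03, 0], "twist": -7}, {"grip": 1, "delta_pos": [0.018, -0.03, 0], "twist": -7}, {"grip": 0.7, "delta_pos": [0.018, -0.03, 0], "twist": -7}, {"grip": 0.4, "delta_pos": [0.018, -0.03, 0], "twist": -7}]}}

```text
clock: 0.93
position: [0.4396, 0.2116, 0.2311]
ee_rot: [-0.468, -0.53, -0.468, 0.53]
contact_force: [1.4, 0.2, 0.6]
width: 0.0642
```

{"api": "step_arm", "payload": {"increments": [{"grip": 0.4, "delta_pos": [0.0, 0, 0.002], "twist": -7}, {"grip": 0.4, "delta_pos": [0.0, 0, 0], "twist": -7}, {"grip": 0.4, "delta_pos": [0.0, 0, 0], "twist": -7}, {"grip": 0.4, "delta_pos": [0, 0, 0], "twist": -7}, {"grip": 0.4, "delta_pos": [0, 0, 0], "twist": -7}, {"grip": 0.4, "delta_pos": [0, 0, 0], "twist": -7}, {"grip": 0.4, "delta_pos": [0, 0, 0], "twist": -7}, {"grip": 0.4, "delta_pos": [0, 0, 0], "twist": -7}, {"grip": 0.4, "delta_pos": [0, 0, 0], "twist": -7}, {"grip": 0.4, "delta_pos": [0, 0, 0], "twist": -7}]}}

```text
clock: 1.77
position: [0.439, 0.2131, 0.2329]
ee_rot: [-0.079, -0.702, -0.079, 0.703]
contact_force: [0.2, -0.4, -0.3]
width: 0.0342
```

Run:
```python
from h import *
c=cam('wrist'); save(c,'w1.png',1.5); s=manip.get_state()
print(s['clock'],s['position'],s['ee_rot'],s['contact_force'],s['width'])
q=s['ee_rot'];Y=R.from_quat([q[1],q[2],q[3],q[0]]).as_matrix()[:,1];print('jaw deg',np.degrees(np.arctan2(Y[1],Y[0])))
for n,p in dict(pivot=(.4092,.2206,.059),handle=(.4676,.143,.086),rib=(.499,.189,.031)).items(): print(n,proj(c,p)*1.5)
```

```text
1.8167 [0.43894335 0.21314746 0.23288924] [-0.07795622 -0.70243995 -0.07777099  0.70317325] [-0.64228301 -0.17176891  0.14378804] 0.03431321080326579
jaw deg -77.35601515624411
pivot [363.03626299 295.46819845]
handle [510.77294591 244.29898301]
rib [438.67772978 169.12788401]
```

View pics/w1.png

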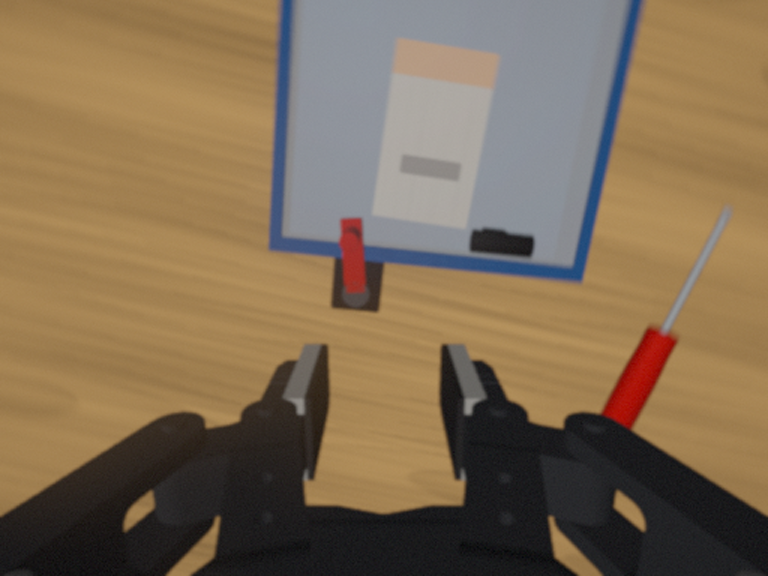

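The wrist view shows the lever tip at (352,220), the pivot cap at (356,298), the handle's bar from (471,241) to (533,244), and the rib centre at (431,168). The plate corners are (397,38), (499,54), (467,228) and (373,214).

Run:
```python
from h import *
c=load('w1'); P=lambda u,v,z: ray(c,u/1.5,v/1.5,z)
print('nadir cam',-c['R'].T@c['t'])
print('pivot',P(356,298,.060),'tip',P(352,220,.059),'handle',P(502,242,.086),'rib',P(431,163,.031),'front',P(448,46,.009),'rear',P(420,221,.009))
print('lid corners',P(271,250,.051),P(582,281,.051))
pv=P(356,298,.060)
for a in (.1,.2,.3,.4):
  th=a+.143
  for z in (.059,.087): print(a,z,proj(c,[pv[0]+.04*np.cos(th),pv[1]+.04*np.sin(th),z])*1.5)
```

```text
nadir cam [0.50539932 0.22884157 0.37590294]
pivot [0.40675672 0.22479646 0.06      ] tip [0.45665379 0.23807725 0.059     ] handle [0.4677692  0.14843924 0.086     ] rib [0.50174124 0.19504208 0.031     ] front [0.57838959 0.20068477 0.009     ] rear [0.4593997  0.19050704 0.009     ]
lid corners [0.423965   0.28655185 0.051     ] [0.44960371 0.07849418 0.051     ]
0.1 0.059 [354.01535566 238.02806751]
0.1 0.087 [351.33431504 246.49701476]
0.2 0.059 [347.81543817 238.44922498]
0.2 0.087 [344.56538931 246.95488796]
0.3 0.059 [341.70547122 239.47984601]
0.3 0.087 [337.8963161  248.07509131]
0.4 0.059 [335.75228429 241.10764263]
0.4 0.087 [331.40061611 249.8440705 ]
```

Run:
```python
from h import *
c=load('w1'); save(c,'w1c.png',6,(200,130,290,220))
```

```text
(no output)
```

View pics/w1c.png

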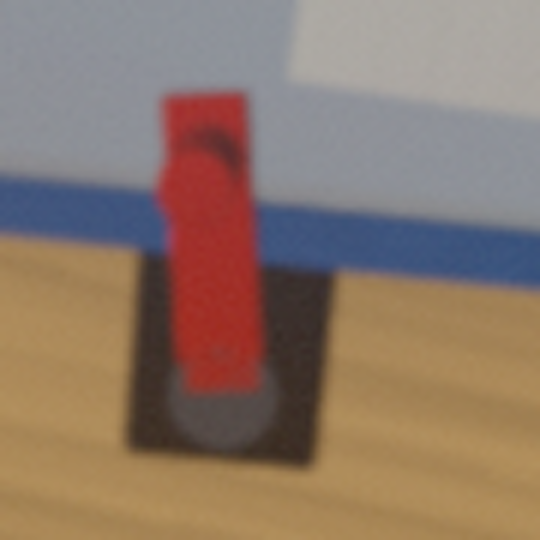

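The crop shows the peg top at about display px (349,241), so the latch stands near 0.12 rad. I'll straddle the peg with jaws across the lever.

{"api": "step_arm", "payload": {"increments": [{"grip": 0.4, "delta_pos": [0.008, 0.02, -0.02], "twist": 2}, {"grip": 0.4, "delta_pos": [0, 0, -0.04], "twist": 0}, {"grip": 0.4, "delta_pos": [0, 0, -0.04], "twist": 0}, {"grip": 0.4, "delta_pos": [0, 0, -0.035], "twist": 0}, {"grip": 0.4, "delta_pos": [0, 0, -0.02], "twist": 0}, {"grip": 0.4, "delta_pos": [0, 0, -0.012], "twist": 0}, {"grip": 0.4, "delta_pos": [0, 0, 0], "twist": 0}]}}

```text
clock: 2.4
position: [0.4447, 0.2323, 0.0632]
ee_rot: [-0.095, -0.698, -0.094, 0.703]
contact_force: [-0.2, 0.1, -0.5]
width: 0.034
```

Run:
```python
from h import *
c=cam('wrist'); save(c,'w2.png',1.5); s=manip.get_state()
print(s['clock'],s['position'],s['contact_force'],s['width'])
```

```text
2.45 [0.44607468 0.23282278 0.06488892] [ 0.42411528  0.67252078 -0.00717359] 0.03396464903090725
```

View pics/w2.png

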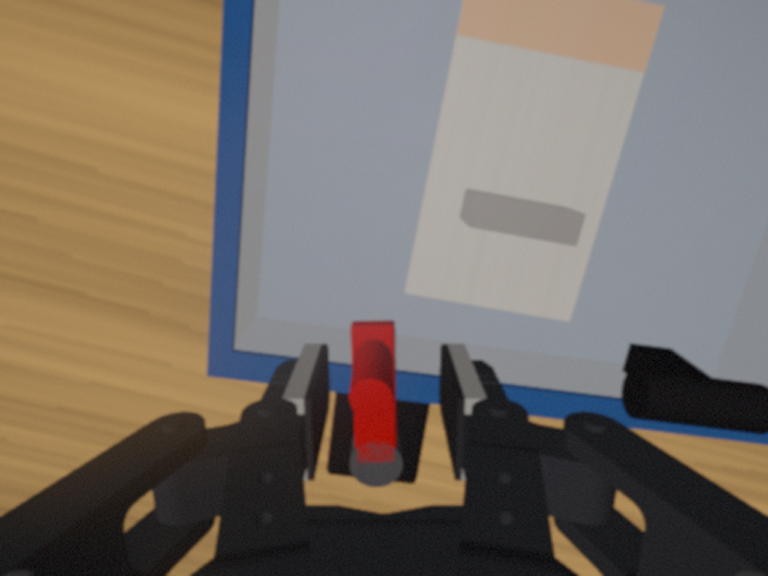

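The peg stands between the pads, at about (372,395) in the picture, within 3 mm of the middle. Now the arc about the pivot.

{"api": "step_arm", "payload": {"increments": [{"grip": 0.3, "delta_pos": [-0.0015, 0.0046, 0], "twist": 7}, {"grip": 0.3, "delta_pos": [-0.002, 0.0043, 0], "twist": 7}, {"grip": 0.3, "delta_pos": [-0.0026, 0.0041, 0], "twist": 7}, {"grip": 0.3, "delta_pos": [-0.003, 0.0038, 0], "twist": 7}, {"grip": 0.3, "delta_pos": [-0.0035, 0.0034, 0], "twist": 7}, {"grip": 0.3, "delta_pos": [-0.0038, 0.0029, 0], "twist": 7}, {"grip": 0.3, "delta_pos": [-0.0042, 0.0024, 0], "twist": 7}]}}

```text
clock: 3.03
position: [0.4286, 0.2596, 0.068]
ee_rot: [0.378, 0.599, 0.378, -0.596]
contact_force: [1.1, -0.1, -0.8]
width: 0.0255
```

{"api": "step_arm", "payload": {"increments": [{"grip": 0.3, "delta_pos": [-0.0044, 0.0019, 0], "twist": 7}, {"grip": 0.3, "delta_pos": [-0.0046, 0.0013, 0], "twist": 7}, {"grip": 0.3, "delta_pos": [-0.0048, 0.0008, 0], "twist": 7}, {"grip": 0.3, "delta_pos": [-0.0048, 0.0002, 0], "twist": 7}, {"grip": 0.3, "delta_pos": [-0.0048, -0.0004, 0], "twist": 7}, {"grip": 0.3, "delta_pos": [-0.0047, -0.0009, 0], "twist": 7}, {"grip": 0.3, "delta_pos": [-0.0046, -0.0015, 0], "twist": 7}, {"grip": 0.3, "delta_pos": [0, 0, 0], "twist": 0}]}}

```text
clock: 3.7
position: [0.3947, 0.2608, 0.068]
ee_rot: [0.592, 0.389, 0.59, -0.387]
contact_force: [0.7, -0.3, 0.4]
width: 0.0253
```

Run:
```python
from h import *
c=cam('wrist'); save(c,'w3.png',1.5); s=manip.get_state()
print(s['clock'],s['position'],s['contact_force'],s['width'],s['qpos'])
```

```text
3.75 [0.39477424 0.26061296 0.06774822] [-0.68171997 -0.42523729 -0.28760469] 0.02582924170096808 [ 4.36270044e-01  2.81515680e-01  1.96142119e+00 -4.96061822e-05
  8.95675697e-01  3.27221641e-02]
```

View pics/w3.png

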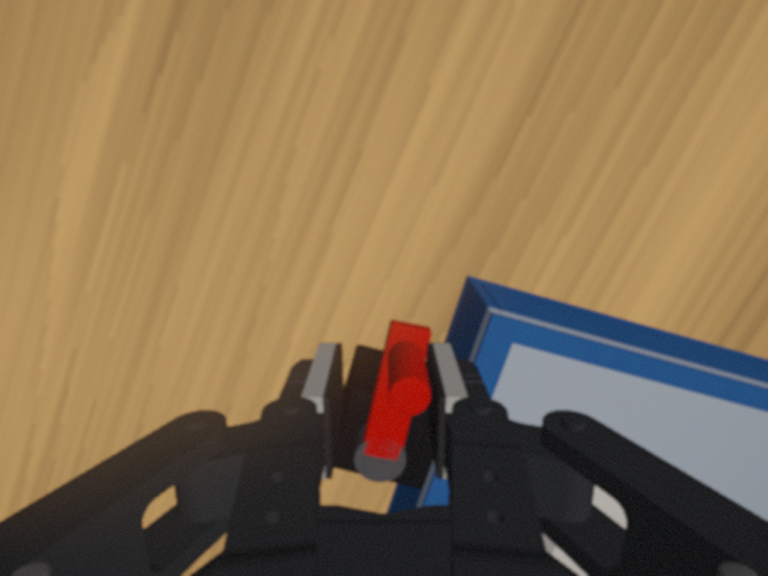

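The lever now lies parallel to the front wall, with its tip at (410,325) and pivot at (380,460), so about 1.6 rad and clear of the lid. Next is the handle.

{"api": "step_arm", "payload": {"increments": [{"grip": 0.3, "delta_pos": [0, 0, 0.04], "twist": 0}, {"grip": 1, "delta_pos": [0, 0, 0.022], "twist": 7}, {"grip": 1, "delta_pos": [0.01, -0.015, 0], "twist": 7}, {"grip": 1, "delta_pos": [0.01, -0.015, 0], "twist": 7}, {"grip": 1, "delta_pos": [0.01, -0.015, 0], "twist": 7}, {"grip": 1, "delta_pos": [0.01, -0.015, 0], "twist": 7}, {"grip": 1, "delta_pos": [0.01, -0.015, 0], "twist": 7}, {"grip": 1, "delta_pos": [0.01, -0.015, 0], "twist": 7}, {"grip": 1, "delta_pos": [0.01, -0.015, 0], "twist": 7}, {"grip": 1, "delta_pos": [0.003, -0.008, 0], "twist": 7}]}}

```text
clock: 4.58
position: [0.4692, 0.1456, 0.1292]
ee_rot: [0.708, 0.023, 0.706, -0.023]
contact_force: [0.8, -0.3, -0.2]
width: 0.0851
```

{"api": "step_arm", "payload": {"increments": [{"grip": 1, "delta_pos": [0, 0, 0], "twist": 7}, {"grip": 1, "delta_pos": [0, 0, -0.02], "twist": 5}, {"grip": 1, "delta_pos": [0, 0, 0], "twist": 0}]}}

```text
clock: 4.83
position: [0.4657, 0.1464, 0.1069]
ee_rot: [0.704, -0.05, 0.707, 0.05]
contact_force: [-0.8, -0.1, -0.3]
width: 0.0856
```

```bash
cat >> h.py <<'E'
def st():
    s=manip.get_state(); q=s['ee_rot'];Y=R.from_quat([q[1],q[2],q[3],q[0]]).as_matrix()[:,1]
    print('t',round(s['clock'],2),'pos',s['position'].round(4),'jaw',np.degrees(np.arctan2(Y[1],Y[0])).round(2),'F',s['contact_force'].round(1),'M',s['moment'].round(2),'w',round(s['width'],4),'q6',s['qpos'][5].round(2)); return s
E
python3 - <<'E'
from h import *
c=cam('wrist'); save(c,'w4.png',1.5); st()
E
```

```text
t 4.88 pos [0.466  0.1467 0.1077] jaw 97.97 F [ 0.  -0.2 -0.1] M [-0.   -0.01  0.04] w 0.0855 q6 -1.55
```

View pics/w4.png

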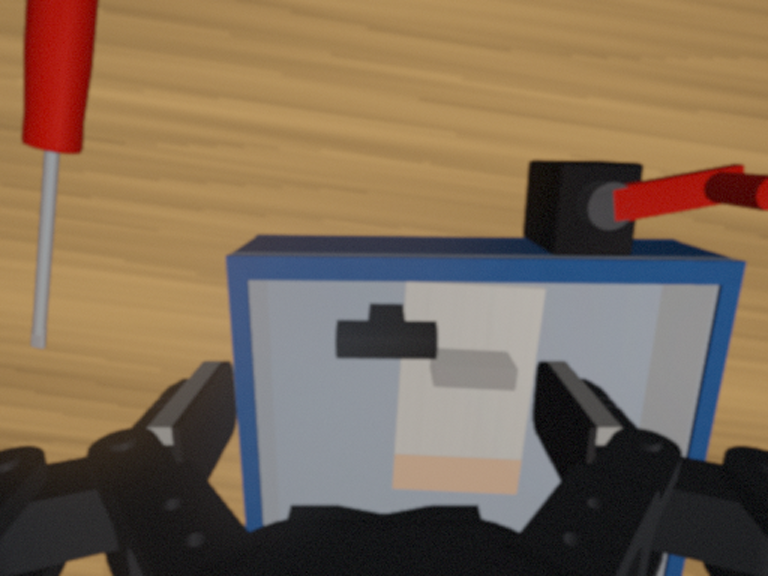

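The handle bar spans (337,339) to (437,339) in this view, and the lever points away from the lid at upper right. I'll measure the handle against the TCP.

Run:
```python
from h import *
c=load('w4'); P=lambda u,v,z: ray(c,u/1.5,v/1.5,z)
print('handle',P(387,338,.079),P(337,340,.079),P(437,340,.079)); print('lid front corners',P(229,257,.051),P(744,262,.051))
print('rib',P(474,367,.031),'pivot',P(607,205,.06))
print('front edge wood box',)
```

```text
handle [0.46673308 0.14821813 0.079     ] [0.47010453 0.13018957 0.079     ] [0.46491003 0.1664656  0.079     ]
lid front corners [0.45175857 0.08111278 0.051     ] [0.42407451 0.28946847 0.051     ]
rib [0.49389602 0.19425259 0.031     ] pivot [0.40908931 0.2241133  0.06      ]
front edge wood box
```

{"api": "step_arm", "payload": {"increments": [{"grip": 1, "delta_pos": [0.001, 0.0015, -0.025], "twist": 0}, {"grip": 1, "delta_pos": [0, 0, -0.016], "twist": 0}, {"grip": 0.7, "delta_pos": [0, 0, -0.007], "twist": 0}, {"grip": 0.3, "delta_pos": [0, 0, 0], "twist": 0}, {"grip": 0.3, "delta_pos": [0, 0, 0], "twist": 0}, {"grip": 0.3, "delta_pos": [0, 0, 0], "twist": 0}, {"grip": 0.3, "delta_pos": [0, 0, 0], "twist": 0}, {"grip": 0.3, "delta_pos": [0, 0, 0], "twist": 0}], "force": 30}}

```text
clock: 5.55
position: [0.4691, 0.1477, 0.0617]
ee_rot: [0.706, -0.051, 0.704, 0.05]
contact_force: [-0.2, -5.2, 4.8]
width: 0.0356
```

Run:
```python
from h import *
st()
y=np.radians(7.6); d=np.array([np.cos(y),np.sin(y)])
th=np.linspace(0,np.radians(94),21)
r=-.165*np.cos(th)+.034*np.sin(th); z=.165*np.sin(th)+.034*np.cos(th)
p=np.c_[r[:,None]*d,z]
print(np.diff(p,axis=0).round(4))
```

```text
t 5.55 pos [0.4691 0.1477 0.0617] jaw 98.23 F [-0.2 -5.2  4.8] M [-0.87  0.03  0.03] w 0.0356 q6 -1.55
[[ 0.0033  0.0004  0.0134]
 [ 0.0044  0.0006  0.0131]
 [ 0.0054  0.0007  0.0127]
 [ 0.0064  0.0009  0.0122]
 [ 0.0074  0.001   0.0116]
 [ 0.0083  0.0011  0.011 ]
 [ 0.0092  0.0012  0.0102]
 [ 0.01    0.0013  0.0094]
 [ 0.0107  0.0014  0.0086]
 [ 0.0114  0.0015  0.0077]
 [ 0.012   0.0016  0.0067]
 [ 0.0125  0.0017  0.0057]
 [ 0.0129  0.0017  0.0046]
 [ 0.0132  0.0018  0.0036]
 [ 0.0135  0.0018  0.0024]
 [ 0.0136  0.0018  0.0013]
 [ 0.0137  0.0018  0.0002]
 [ 0.0137  0.0018 -0.0009]
 [ 0.0135  0.0018 -0.0021]
 [ 0.0133  0.0018 -0.0032]]
```

{"api": "step_arm", "payload": {"increments": [{"grip": 0.3, "delta_pos": [0.0033, 0.0004, 0.0134], "twist": 0}, {"grip": 0.3, "delta_pos": [0.0044, 0.0006, 0.0131], "twist": 0}, {"grip": 0.3, "delta_pos": [0.0054, 0.0007, 0.0127], "twist": 0}, {"grip": 0.3, "delta_pos": [0.0064, 0.0009, 0.0122], "twist": 0}, {"grip": 0.3, "delta_pos": [0.0074, 0.001, 0.0116], "twist": 0}]}}

```text
clock: 5.97
position: [0.495, 0.1511, 0.1237]
ee_rot: [0.705, -0.051, 0.705, 0.05]
contact_force: [2.6, -3.2, -6.0]
width: 0.0349
```

{"api": "step_arm", "payload": {"increments": [{"grip": 0.3, "delta_pos": [0.0083, 0.0011, 0.011], "twist": 0}, {"grip": 0.3, "delta_pos": [0.0092, 0.0012, 0.0102], "twist": 0}, {"grip": 0.3, "delta_pos": [0.01, 0.0013, 0.0094], "twist": 0}, {"grip": 0.3, "delta_pos": [0.0107, 0.0014, 0.0086], "twist": 0}, {"grip": 0.3, "delta_pos": [0.0114, 0.0015, 0.0077], "twist": 0}]}}

```text
clock: 6.38
position: [0.5429, 0.1575, 0.1701]
ee_rot: [0.704, -0.051, 0.707, 0.05]
contact_force: [-1.7, -4.4, -3.8]
width: 0.0351
```

```bash
python3 -c "
from h import *
st()"
```

```text
t 6.38 pos [0.5429 0.1575 0.1701] jaw 98.18 F [-1.7 -4.4 -3.8] M [-0.62  0.39 -0.02] w 0.0351 q6 -1.55
```

Tracking well, with small forces. I'll continue to about 94°.

{"api": "step_arm", "payload": {"increments": [{"grip": 0.3, "delta_pos": [0.012, 0.0016, 0.0067], "twist": 0}, {"grip": 0.3, "delta_pos": [0.0125, 0.0017, 0.0057], "twist": 0}, {"grip": 0.3, "delta_pos": [0.0129, 0.0017, 0.0046], "twist": 0}, {"grip": 0.3, "delta_pos": [0.0132, 0.0018, 0.0036], "twist": 0}, {"grip": 0.3, "delta_pos": [0.0135, 0.0018, 0.0024], "twist": 0}, {"grip": 0.3, "delta_pos": [0.0136, 0.0018, 0.0013], "twist": 0}, {"grip": 0.3, "delta_pos": [0.0137, 0.0018, 0.0002], "twist": 0}, {"grip": 0.3, "delta_pos": [0.0137, 0.0018, -0.0009], "twist": 0}, {"grip": 0.3, "delta_pos": [0.0135, 0.0018, -0.0021], "twist": 0}, {"grip": 0.3, "delta_pos": [0.0133, 0.0018, -0.0032], "twist": 0}]}}

```text
clock: 7.22
position: [0.6767, 0.1752, 0.19]
ee_rot: [0.705, -0.051, 0.705, 0.05]
contact_force: [-1.5, -3.2, 2.7]
width: 0.035
```

```bash
python3 -c "
from h import *
st(); c=cam('scene'); save(c,'s2.png',2.2,(190,20,480,250))"
```

```text
t 7.22 pos [0.6767 0.1752 0.19  ] jaw 98.16 F [-1.5 -3.2  2.7] M [-0.58  0.48  0.02] w 0.035 q6 -1.56
```

View pics/s2.png

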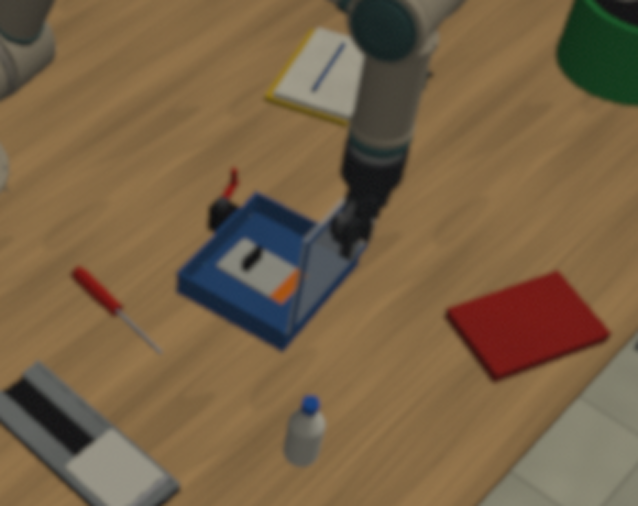

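The lid stands upright with the gripper at its handle, the lever is clear, and the plate is visible in the case. I'll release, rise and go back over the plate.

{"api": "step_arm", "payload": {"increments": [{"grip": 1, "delta_pos": [0, 0, 0], "twist": 0}, {"grip": 1, "delta_pos": [0, 0, 0], "twist": 0}, {"grip": 1, "delta_pos": [0, 0, 0], "twist": 0}, {"grip": 1, "delta_pos": [0, 0, 0.02], "twist": 0}, {"grip": 1, "delta_pos": [0, 0, 0.035], "twist": 0}, {"grip": 1, "delta_pos": [0, 0, 0.035], "twist": 0}, {"grip": 1, "delta_pos": [-0.01, 0, 0.005], "twist": -7}, {"grip": 1, "delta_pos": [-0.02, 0, 0], "twist": -7}, {"grip": 1, "delta_pos": [-0.025, 0.002, 0], "twist": -7}, {"grip": 1, "delta_pos": [-0.025, 0.002, 0], "twist": -7}]}}

```text
clock: 8.1
position: [0.5949, 0.1807, 0.2837]
ee_rot: [0.696, 0.124, 0.696, -0.123]
contact_force: [-0.2, 0.1, 1.2]
width: 0.0853
```

{"api": "step_arm", "payload": {"increments": [{"grip": 0.5, "delta_pos": [-0.025, 0.002, 0], "twist": -7}, {"grip": 0.5, "delta_pos": [-0.025, 0.002, 0], "twist": -7}, {"grip": 0.5, "delta_pos": [-0.02, 0.002, 0], "twist": -7}, {"grip": 0.5, "delta_pos": [-0.02, 0.002, 0], "twist": -7}, {"grip": 0.5, "delta_pos": [-0.01, 0.002, -0.01], "twist": -7}, {"grip": 0.5, "delta_pos": [0, 0.002, -0.03], "twist": -7}, {"grip": 0.5, "delta_pos": [0, 0.002, -0.03], "twist": -7}, {"grip": 0.5, "delta_pos": [0, 0.002, -0.03], "twist": -7}, {"grip": 0.5, "delta_pos": [0, 0, -0.03], "twist": -7}, {"grip": 0.5, "delta_pos": [0, 0, -0.02], "twist": -2}]}}

```text
clock: 8.93
position: [0.4939, 0.1964, 0.1313]
ee_rot: [0.52, 0.477, 0.522, -0.479]
contact_force: [0.1, -0.2, 0.5]
width: 0.0426
```

```bash
python3 -c "
from h import *
st(); c=cam('wrist'); save(c,'w5.png',1.5)"
```

```text
t 8.93 pos [0.4939 0.1964 0.1313] jaw 4.95 F [ 0.1 -0.2  0.5] M [-0.   -0.04 -0.03] w 0.0426 q6 0.16
```

View pics/w5.png

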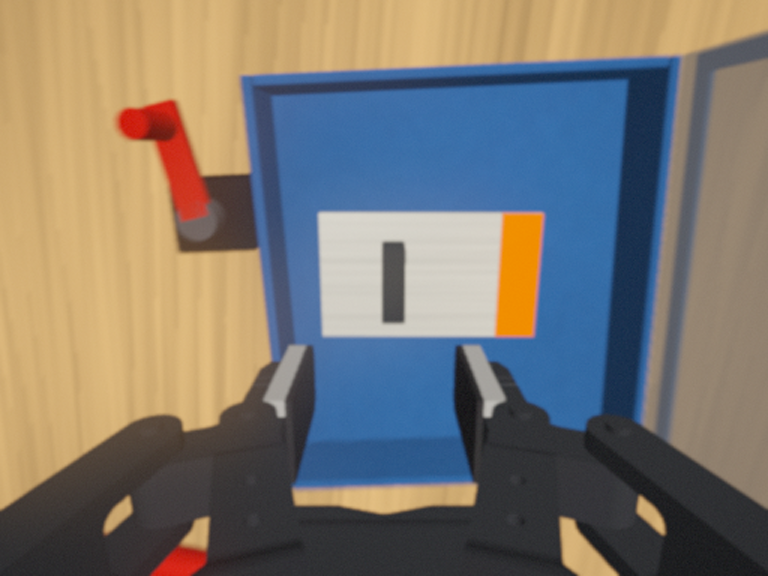

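The open case is visible, with the rib at (394,282), plate corners (319,212), (544,212), (535,337) and (323,337), and the lever clear at upper left.

```bash
python3 -c "
from h import *
c=load('w5'); P=lambda u,v,z: ray(c,u/1.5,v/1.5,z)
print('rib',P(394,282,.031),P(393,243,.031),P(394,322,.031))
q=[P(u,v,.009) for u,v in [(319,212),(544,212),(535,337),(323,337)]]
for a in q: print(a.round(4))
f=(q[1]+q[2])/2; r=(q[0]+q[3])/2; print('front',f,'rear',r,np.linalg.norm(f-r),'yaw',np.degrees(np.arctan2(*(f-r)[1::-1])),[np.degrees(np.arctan2(*(b-a)[1::-1])) for a,b in((q[0],q[1]),(q[3],q[2]))])
print('rib from plate',r+(f-r)*40/120)
"
```

```text
rib [0.4994743  0.19851349 0.031     ] [0.49714107 0.21837437 0.031     ] [0.50144613 0.17718912 0.031     ]
[0.4572 0.2274 0.009 ]
[0.576  0.2378 0.009 ]
[0.5831 0.1674 0.009 ]
[0.4631 0.1568 0.009 ]
front [0.579528   0.20262638 0.009     ] rear [0.46015766 0.19212008 0.009     ] 0.1198317967300772 yaw 5.02989182546966 [np.float64(4.999308144736119), np.float64(5.060195653029906)]
rib from plate [0.49994778 0.19562218 0.009     ]
```

{"api": "step_arm", "payload": {"increments": [{"grip": 0.5, "delta_pos": [0.006, 0.001, -0.03], "twist": 0}, {"grip": 0.5, "delta_pos": [0, 0, -0.035], "twist": 0}, {"grip": 0.5, "delta_pos": [0, 0, -0.03], "twist": 0}, {"grip": 0.4, "delta_pos": [0, 0, -0.018], "twist": 0}, {"grip": 0.4, "delta_pos": [0, 0, -0.006], "twist": 0}, {"grip": 0.1, "delta_pos": [0, 0, 0], "twist": 0}, {"grip": 0, "delta_pos": [0, 0, 0], "twist": 0}, {"grip": 0, "delta_pos": [0, 0, 0], "twist": 0}, {"grip": 0, "delta_pos": [0, 0, 0], "twist": 0}, {"grip": 0, "delta_pos": [0, 0, 0], "twist": 0}], "force": 60}}

```text
clock: 9.82
position: [0.5033, 0.1976, 0.0158]
ee_rot: [0.523, 0.478, 0.522, -0.476]
contact_force: [-0.0, 0.1, -0.5]
width: 0.0104
```

```bash
python3 -c "
from h import *
st()"
```

```text
t 9.82 pos [0.5033 0.1976 0.0158] jaw 5.21 F [-0.   0.1 -0.5] M [-0.01  0.04 -0.03] w 0.0104 q6 0.15
```

{"api": "step_arm", "payload": {"increments": [{"grip": 0, "delta_pos": [0, 0, 0.015], "twist": 0}, {"grip": 0, "delta_pos": [0, 0, 0.03], "twist": 0}, {"grip": 0, "delta_pos": [0, 0, 0.03], "twist": 0}, {"grip": 0, "delta_pos": [0, 0, 0.03], "twist": 0}, {"grip": 0, "delta_pos": [-0.005, -0.02, 0.01], "twist": 0}, {"grip": 0, "delta_pos": [-0.007, -0.035, 0], "twist": 0}, {"grip": 0, "delta_pos": [-0.007, -0.035, 0], "twist": 0}, {"grip": 0, "delta_pos": [-0.007, -0.035, 0], "twist": 0}, {"grip": 0, "delta_pos": [-0.007, -0.035, 0], "twist": 0}, {"grip": 0, "delta_pos": [-0.007, -0.035, 0], "twist": 0}]}}

```text
clock: 10.65
position: [0.4619, 0.001, 0.1304]
ee_rot: [0.523, 0.477, 0.522, -0.476]
contact_force: [0.4, -0.4, -0.0]
width: 0.0106
```

{"api": "step_arm", "payload": {"increments": [{"grip": 0, "delta_pos": [-0.007, -0.035, 0], "twist": -2}, {"grip": 0, "delta_pos": [-0.007, -0.035, 0], "twist": -2}, {"grip": 0, "delta_pos": [-0.007, -0.035, 0], "twist": -2}, {"grip": 0, "delta_pos": [-0.007, -0.035, 0], "twist": -0.3}, {"grip": 0, "delta_pos": [-0.007, -0.035, 0], "twist": 0}, {"grip": 0, "delta_pos": [0, -0.025, 0], "twist": 0}, {"grip": 0, "delta_pos": [0, -0.015, 0], "twist": 0}, {"grip": 0, "delta_pos": [0, 0, 0], "twist": 0}, {"grip": 0, "delta_pos": [0, 0, 0], "twist": 0}]}}

```text
clock: 11.4
position: [0.4273, -0.2131, 0.1299]
ee_rot: [0.495, 0.506, 0.495, -0.505]
contact_force: [-0.2, -0.0, -1.0]
width: 0.01
```

```bash
python3 -c "
from h import *
st(); c=cam('wrist'); save(c,'w6.png',1.5)"
```

```text
t 11.4 pos [ 0.4273 -0.2131  0.1299] jaw -1.22 F [-0.2 -0.  -1. ] M [ 0.03  0.03 -0.02] w 0.01 q6 -0.59
```

View pics/w6.png

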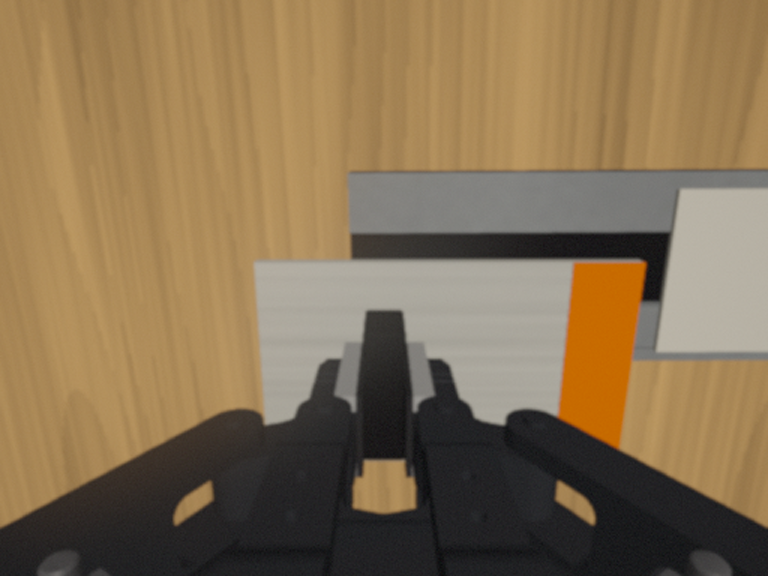

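The plate is held square: its left edge runs (255,260) to (645,262), with the front corner at (645,262). The channel's +y edge runs (349,171) to (768,168), its lower edge is at y=360, and the flap's front corners are (680,188) and (656,352).

```bash
python3 -c "
from h import *
c=load('w6'); P=lambda u,v,z: ray(c,u/1.5,v/1.5,z)
ang=lambda a,b: np.degrees(np.arctan2(*(b-a)[1::-1]))
for z in (.020,.023):
  a,b=P(349,171,z),P(767,169,z); d,e=P(640,360,z),P(767,359,z); print('chan',z,a.round(4),b.round(4),ang(a,b),d.round(4),e.round(4))
f,g=P(680,188,.030),P(656,352,.030); print('flap',f,g,np.linalg.norm(f-g),(f+g)/2, 'normal yaw',ang(g,f)-90)
for z in (.122,.126,.130):
  a,b,k=P(255,260,z),P(645,262,z),P(622,445,z); print('plate',z,a.round(4),b.round(4),np.linalg.norm(a-b),ang(a,b),'front yaw',ang(k,b)-90)
t=load('top0')
"
```

```text
chan 0.02 [ 0.4121 -0.1568  0.02  ] [ 0.6188 -0.1601  0.02  ] -0.9333543221078544 [ 0.5678 -0.2614  0.02  ] [ 0.6374 -0.2622  0.02  ]
chan 0.023 [ 0.4123 -0.1566  0.023 ] [ 0.6166 -0.16    0.023 ] -0.9333543221078558 [ 0.5662 -0.26    0.023 ] [ 0.635  -0.2608  0.023 ]
flap [ 0.57123412 -0.1676105   0.03      ] [ 0.5702397  -0.25240157  0.03      ] 0.08479689870440547 [ 0.57073691 -0.21000604  0.03      ] normal yaw -0.671929708007454
plate 0.122 [ 0.389  -0.1785  0.122 ] [ 0.5098 -0.1817  0.122 ] 0.12091124511582596 -1.500938825619674 front yaw -0.2547677401537811
plate 0.126 [ 0.39   -0.1776  0.126 ] [ 0.5077 -0.1807  0.126 ] 0.11770816052212285 -1.5009388256196634 front yaw -0.2547677401537669
plate 0.13 [ 0.3911 -0.1767  0.13  ] [ 0.5056 -0.1797  0.13  ] 0.1145050759284197 -1.5009388256196667 front yaw -0.2547677401537669
```

{"api": "step_arm", "payload": {"increments": [{"grip": 0, "delta_pos": [0.022, 0.003, -0.01], "twist": 0.3}, {"grip": 0, "delta_pos": [0.022, 0.003, -0.025], "twist": 0}, {"grip": 0, "delta_pos": [0, 0, -0.025], "twist": 0}, {"grip": 0, "delta_pos": [0, 0, -0.02], "twist": 0}, {"grip": 0, "delta_pos": [0, 0, -0.008], "twist": 0}, {"grip": 0, "delta_pos": [0, 0, 0], "twist": 0}, {"grip": 0, "delta_pos": [0, 0, 0], "twist": 0}, {"grip": 0, "delta_pos": [0, 0, 0], "twist": 0}]}}

```text
clock: 12.12
position: [0.4723, -0.2067, 0.0428]
ee_rot: [0.497, 0.504, 0.496, -0.503]
contact_force: [1.0, -0.1, -1.0]
width: 0.0103
```

```bash
python3 -c "
from h import *
st(); c=cam('wrist'); save(c,'w7.png',1.5)"
```

```text
t 12.12 pos [ 0.4723 -0.2067  0.0428] jaw -0.78 F [ 1.  -0.1 -1. ] M [-0.06  0.05 -0.02] w 0.0103 q6 -0.53
```

View pics/w7.png

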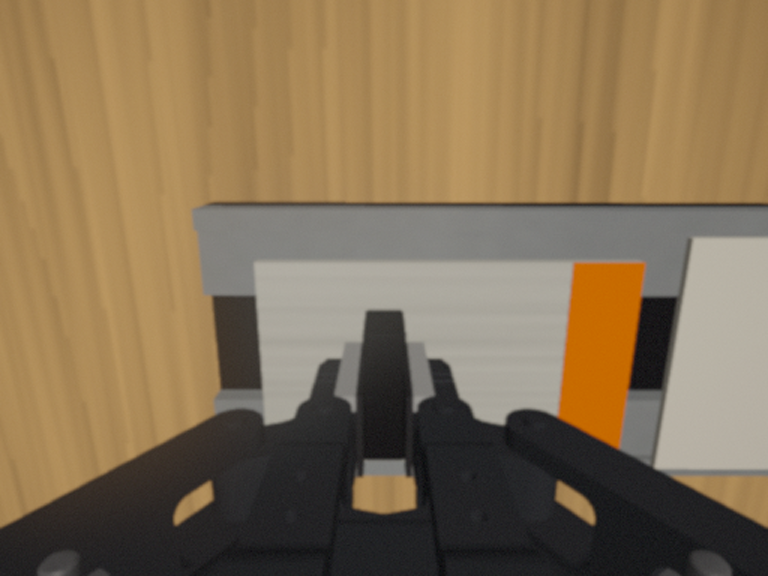

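The plate is over the open half, parallel to the channel edge (y≈204), with its front at x≈640 and the flap edge from (691,238) to (655,470). One viewer picture is left. I'll measure the lateral offset and gap.

```bash
python3 -c "
from h import *
c=load('w7'); P=lambda u,v,z: ray(c,u/1.5,v/1.5,z)
ang=lambda a,b: np.degrees(np.arctan2(*(b-a)[1::-1]))
f,g=P(691,238,.030),P(655,470,.030); print('flap',f.round(4),g.round(4),np.linalg.norm(f-g),((f+g)/2).round(4),ang(g,f)-90)
a,b=P(197,206,.023),P(767,206,.023); print('chan',a.round(4),b.round(4),ang(a,b))
z=.0355;a,b=P(255,261,z),P(645,262,z);print('plate',a.round(4),b.round(4),np.linalg.norm(a-b),ang(a,b))
"
```

```text
flap [ 0.5709 -0.1682  0.03  ] [ 0.5707 -0.2532  0.03  ] 0.08491765118749207 [ 0.5708 -0.2107  0.03  ] -0.1195046292030213
chan [ 0.4133 -0.1569  0.023 ] [ 0.5984 -0.1593  0.023 ] -0.7658731112663766
plate [ 0.4339 -0.1726  0.0355] [ 0.5544 -0.1745  0.0355] 0.12047257890911986 -0.9259513336381835
```

{"api": "step_arm", "payload": {"increments": [{"grip": 0, "delta_pos": [0, 0.0005, -0.005], "twist": 0}, {"grip": 0, "delta_pos": [0, 0, -0.003], "twist": 0}, {"grip": 0, "delta_pos": [0, 0, -0.001], "twist": 0}, {"grip": 0, "delta_pos": [0, 0, 0], "twist": 0}, {"grip": 0, "delta_pos": [0, 0, 0], "twist": 0}]}}

```text
clock: 12.58
position: [0.4713, -0.2062, 0.0325]
ee_rot: [0.496, 0.504, 0.496, -0.504]
contact_force: [-0.0, 0.4, -0.7]
width: 0.0105
```

{"api": "step_arm", "payload": {"increments": [{"grip": 0, "delta_pos": [0, 0, -0.001], "twist": 0}, {"grip": 0, "delta_pos": [0, 0, 0], "twist": 0}, {"grip": 0, "delta_pos": [0, 0, 0], "twist": 0}]}}

```text
clock: 12.83
position: [0.4714, -0.2062, 0.0315]
ee_rot: [0.496, 0.504, 0.496, -0.503]
contact_force: [-0.9, 0.8, -0.6]
width: 0.0105
```

{"api": "step_arm", "payload": {"increments": [{"grip": 0, "delta_pos": [0, 0, -0.001], "twist": 0}, {"grip": 0, "delta_pos": [0, 0, 0], "twist": 0}, {"grip": 0, "delta_pos": [0, 0, 0], "twist": 0}]}}

```text
clock: 13.08
position: [0.4716, -0.2063, 0.0307]
ee_rot: [0.497, 0.504, 0.496, -0.503]
contact_force: [-0.3, -0.2, 1.7]
width: 0.0103
```

{"api": "step_arm", "payload": {"increments": [{"grip": 0, "delta_pos": [0, 0, -0.0005], "twist": 0}, {"grip": 0, "delta_pos": [0, 0, 0], "twist": 0}, {"grip": 0, "delta_pos": [0, 0, 0], "twist": 0}]}}

```text
clock: 13.33
position: [0.4716, -0.2063, 0.0307]
ee_rot: [0.497, 0.504, 0.496, -0.503]
contact_force: [-1.4, 1.2, 4.9]
width: 0.0102
```

Contact at about 5 N. Now slide in, watching the force.

{"api": "step_arm", "payload": {"increments": [{"grip": 0, "delta_pos": [0.004, 0, 0], "twist": 0}, {"grip": 0, "delta_pos": [0.004, 0, 0], "twist": 0}, {"grip": 0, "delta_pos": [0.004, 0, 0], "twist": 0}, {"grip": 0, "delta_pos": [0.004, 0, 0], "twist": 0}, {"grip": 0, "delta_pos": [0.004, -0.0004, 0], "twist": 0}, {"grip": 0, "delta_pos": [0.004, 0, 0], "twist": 0}]}}

```text
clock: 13.83
position: [0.4922, -0.2059, 0.0307]
ee_rot: [-0.495, -0.502, -0.499, 0.504]
contact_force: [-7.1, 0.4, 11.7]
width: 0.0104
```

{"api": "step_arm", "payload": {"increments": [{"grip": 0, "delta_pos": [0.004, 0, 0], "twist": 0}, {"grip": 0, "delta_pos": [0.004, 0, 0], "twist": 0}, {"grip": 0, "delta_pos": [0.004, -0.0004, 0], "twist": 0}, {"grip": 0, "delta_pos": [0.004, 0, 0], "twist": 0}, {"grip": 0, "delta_pos": [0.003, 0, 0], "twist": 0}, {"grip": 0, "delta_pos": [0.002, 0, 0], "twist": 0}, {"grip": 0, "delta_pos": [0, 0, 0], "twist": 0}, {"grip": 0, "delta_pos": [0, 0, 0], "twist": 0}]}}

```text
clock: 14.5
position: [0.5142, -0.2066, 0.0307]
ee_rot: [-0.496, -0.502, -0.498, 0.504]
contact_force: [-6.3, 0.3, 8.8]
width: 0.0104
```

```bash
python3 -c "
from h import *
st(); c=cam('wrist'); save(c,'w8.png',1.5)
hsv=cv2.cvtColor(c['img'],cv2.COLOR_RGB2HSV); m=(hsv[...,0]>5)&(hsv[...,0]<16)&(hsv[...,1]>220); print('orange px',m.sum(), hsv[200,[340,380,400,420,428,432,436,440,450]].tolist())
d=load('w7'); h2=cv2.cvtColor(d['img'],cv2.COLOR_RGB2HSV); print('before',((h2[...,0]>5)&(h2[...,0]<16)&(h2[...,1]>220)).sum())"
```

```text
t 14.5 pos [ 0.5142 -0.2066  0.0307] jaw -0.76 F [-6.3  0.3  8.8] M [0.08 0.87 0.  ] w 0.0104 q6 -0.49
orange px 0 [[21, 20, 179], [22, 25, 185], [22, 24, 193], [22, 25, 193], [23, 23, 192], [20, 24, 192], [22, 24, 193], [20, 24, 193], [21, 25, 192]]
before 142
```

{"api": "step_arm", "payload": {"increments": [{"grip": 0, "delta_pos": [0.002, 0, 0], "twist": 0}, {"grip": 0, "delta_pos": [0, 0, 0], "twist": 0}, {"grip": 0, "delta_pos": [0, 0, 0], "twist": 0}, {"grip": 0, "delta_pos": [0, 0, 0], "twist": 0}]}}

```text
clock: 14.88
position: [0.5161, -0.2066, 0.0307]
ee_rot: [-0.495, -0.502, -0.498, 0.504]
contact_force: [-6.6, -0.1, 10.2]
width: 0.0104
```

```bash
python3 -c "
from h import *
st(); c=cam('wrist'); s=cam('scene'); save(s,'s3.png'); save(c,'w9.png')
a=cv2.resize(c['img'],(400,300))[...,::-1]; b=cv2.resize(s['img'][20:290,150:450],(400,360))[...,::-1]
t=cam('top'); d=cv2.resize(t['img'][130:280,90:340],(400,240))[...,::-1]; 
o=np.zeros((600,800,3),np.uint8); o[:300,:400]=a;o[:360,400:]=b;o[360:,400:]=d
e=cv2.resize(c['img'][120:330,330:512],(260,300))[...,::-1]; o[300:,:260]=e
cv2.imwrite('pics/final.png',o)"
```

```text
t 14.88 pos [ 0.5161 -0.2066  0.0307] jaw -0.76 F [-6.6 -0.1 10.2] M [-0.02  0.94 -0.04] w 0.0104 q6 -0.49
```

View pics/final.png

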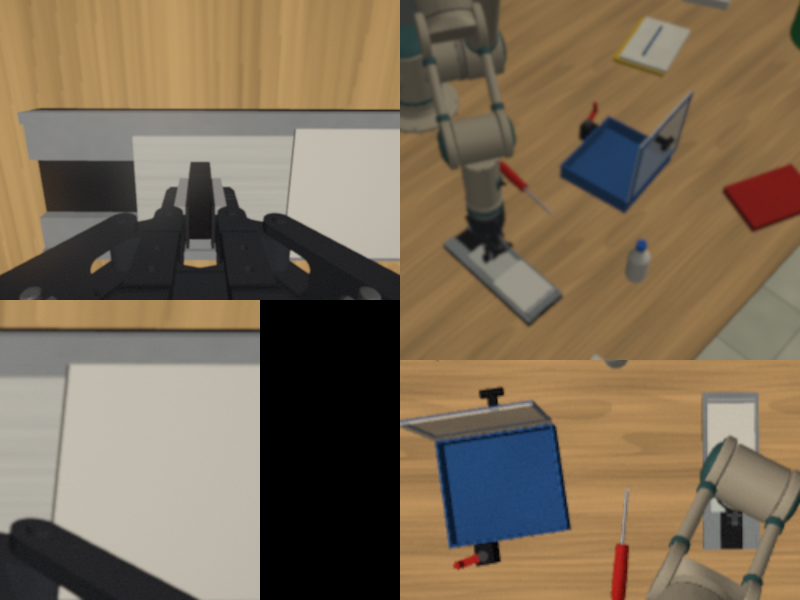

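Final view: no orange shows and the flap lies over the plate, with its corner at about (295,128) in the upper-left panel. The lid is upright, the lever clear, and the screwdriver and bottle are in place. I'll hold a moment, check the push and the flap corner, then hand in.

{"api": "step_arm", "payload": {"increments": [{"grip": 0, "delta_pos": [0, 0, 0], "twist": 0}, {"grip": 0, "delta_pos": [0, 0, 0], "twist": 0}, {"grip": 0, "delta_pos": [0, 0, 0], "twist": 0}, {"grip": 0, "delta_pos": [0, 0, 0], "twist": 0}]}}

```text
clock: 15.37
position: [0.5161, -0.2066, 0.0307]
ee_rot: [-0.495, -0.502, -0.498, 0.504]
contact_force: [-5.8, 0.5, 10.0]
width: 0.0098
```

```bash
python3 -c "
from h import *
s=st(); c=load('w9'); k=1.28; print('flap corner',[ray(c,295*k,128.5*k,z).round(4) for z in (.03,.035)])
if 6<s['contact_force'][2]<16: manip.sign_off(); print('signed off')"
```

```text
t 15.37 pos [ 0.5161 -0.2066  0.0307] jaw -0.76 F [-5.8  0.5 10. ] M [0.04 0.95 0.01] w 0.0098 q6 -0.49
flap corner [array([ 0.5709, -0.1678,  0.03  ]), array([ 0.5691, -0.1668,  0.035 ])]
the job is handed in; nothing more can be done
signed off
```

I finished the job and handed it in at 15.4 s. The latch was swung to at least about 1.6 rad, and the lid was opened to about 94° and left standing. The plate was lifted out by its rib and slid about 28 mm under the flap.

**Last checks:**
- **Orange band:** none shows in the last wrist picture.
- **Flap:** its front corner measures (0.571, -0.168), within 1 mm of where it was before the slide, so I take it as not lifted.
- **Fit:** before the slide the plate was square to the channel within about 0.2° and centred within 1 mm.
- **Push:** steady at 10.0 N down. About 6 N of sideways force remains along the channel, which I take to be friction.
- **Grip:** the rib is still held. The opening reads about 10 mm, although the rib is 12 mm thick.
- **Bystanders:** the bottle and screwdriver look unmoved. The mug was outside the last pictures, but the arm never came near it.

**Disagreement:** the overhead camera put things at the case 4 to 8 mm lower in y than the wrist camera. I used the wrist values for the latch, lid, plate and channel moves, and the grasps confirmed them.

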